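# Take the worn abrasive sleeve off the expanding drum (left-hand knob)

### The arm

A 7-joint arm with a two-finger parallel gripper is mounted at the origin on the work surface. World frame = base frame: x ahead of the robot, y to its left, z up, the work surface at z = 0. Lengths are in m, angles in rad, forces in N, time in s.
With the tool pointing down it reaches from about 0.425 to 0.875 m from the base axis. Payload 4.7 kg.
Tool frame: the origin (TCP) lies at the very end of the fingers, on their centre line; the grasp point (between the pads) lies 19 mm behind it (grip_point_offset is the distance from the TCP to the grasp point, in m); x points along the fingers, z is the direction in which the jaws open and shut, and the axes are right-handed (so a half turn about x gives the same grasp; the last joint's range is limited). The gripper opens to 87 mm and grips with 3 to 60 N. Pads are 19 mm wide; open, the fingers measure 117 mm over their backs; the gripper's body (75 mm by 190 mm) begins 51 mm behind the grasp point.
Start: joints at [1.207, 0.321, -0.07, 1.45, 0.023, 1.371, -0.057], TCP at [0.24, -0.604, 0.188] pointing down, gripper open.
Joint ranges: [-2.86, 2.86], [-0.3, 2.09], [-1.38, 1.24], [0.06, 2.45], [-1.56, 4.7], [0.09, 2.05], [-2.69, 2.69]. Speed limits (rad/s): [2.57, 2.57, 3.14, 3.14, 3.14, 3.14, 3.14].

### API

Orientations are given as a rotation vector (axis times angle).
In Python, from bench import get_state, get_image, calibration, close_job, grip_point_offset gives the robot as it stands.
- The arm moves only by the tool play_rows, never from a script. Its argument "targets" is a list of rows, each an object with "claw": the closure, from 0 (fully open) to 1 (shut); "linear": the shift along the tool's x, y, z as a fraction of full scale, a list of three; "rotation": the turn, a rotation vector about the tool's x, y, z as a fraction of full scale, a list of three. In form: [{"claw": claw, "linear": [x, y, z], "rotation": [wx, wy, wz]}, ...]. A call has 1 to 10 rows; each row shifts and turns the pose as measured when the row begins, along the tool's axes as they then stand; what a row does not reach is not made up. Full scale, the value 1, is 2.5 cm for a shift and 90 degrees for a turn. A row lasts 1/12 s, in which the tool goes at most 41.7 mm and 7.16 degrees, less where a joint would pass 70% of its speed; a pose out of reach is approached as far as the arm can. A call with a number of a shift or a turn outside -1 to 1 is refused whole. A call with a gripper value outside its range is refused whole. The fingers move at their own pace and stop on an object; "newtons" is the grip in N (left out, the last holds). Time passes only in rows, so rows that do not move let the fingers close. It gives the time, the measured TCP pose, the force and the opening at its end, in the units of the state.
- get_state(): the state, without advancing time (a new reading comes with each control period).
- get_image(name): name is "scene" or "side" or "wrist"; returns the picture (384x512x3 uint8, blue, green, red); there is no depth.
- calibration(name): a dict with "fx", "fy", "cx", "cy" (pixels), "dist_coeffs" ([k1, k2, p1, p2, k3] as OpenCV has them; the pictures are not rectified), "rvec" (rotation vector, rad) and "tvec" (3), from world to camera coordinates, as OpenCV has them; the wrist camera has in their place "hand_eye" (4x4, takes a point from camera to tool coordinates, whose origin is the TCP and whose axes are the tool frame's). Camera axes: x right, y down, z forward; pixel columns grow to the right and rows downward; lengths in m; the calibration is good to about 2 mm. A picture is of the moment at which its call begins: read the wrist's pose just before it. calibration takes no time and is no camera call.
- close_job(): hands the job in, once; it reports no verdict.
The state is a dict: "time": time; "joint_positions": joint angles; "qd": joint speeds; "joint_torque": joint torques, N m; "position": TCP position; "tool_rot": TCP orientation; "ft_force": force on the tool from outside, world axes, zero at the start; "torque": the same for the moment, N m; "grip_width": opening from 0.0 (shut) to 1.0 (fully open).
Only numpy, scipy, OpenCV 4.12 (cv2) and the standard library are available. Lean on these libraries where they do the work, as an engineer would, in place of code of your own. Each camera call takes 0.05 s, during which the arm holds its last target. There are 200 camera calls.

### The job

The brown abrasive sleeve on the finishing machine's rubber drum is worn out. The drum's black knob has a left-hand thread: turn it clockwise only until the rubber lets go of the sleeve, without running it to the end of its thread, then draw the sleeve up off the drum without forcing it and set it down on the stand over the empty post. Leave everything else on the bench alone.

Things in the scene. Friction and masses are not known exactly. Their poses are not given: they have to be found in the camera images.
- knob_grip (a point): Black hexagonal hand knob on the drum, vertical axis, LEFT-HAND thread: clockwise from above loosens and raises it, 3 to 6 mm a turn. Point: on the axis, half-way up the hexagon, 28 mm across flats (two flats face +x and -x of this frame), 20 high, over a round neck. Stays where left. Drag 0.1 to 0.3 N m at the start, fading steadily as the rubber slackens, to some 0.06 N m as the sleeve comes free and then 0.03
- drum_top (a point): Centre of the flat top of the braked rubber drum (diameter 41 mm), 184 mm above the bench when tight (its plate rises up to 3 mm as it slackens, this point does not); serrated washer 24 mm wide, 2.5 mm thick on it; knob_grip is 24 to 28 mm above it. How tight the knob was done up differs: 0.4 to 2.9 rad of clockwise turning frees the sleeve, known only by feel; the end of the thread (not to be reached) comes 1.1 rad after that
- sleeve_mid (a point): Centre of the worn brown abrasive sleeve: stiff tube, outer diameter 52 mm, bore 46, 60 high, 30 to 65 g, upright round the drum, its rim 2 mm below drum_top. Swollen rubber grips it from inside until the knob is slack; then it lifts off loosely (its foot must rise 100 mm to clear drum and knob). Trying it with 5 to 8 N is harmless; drawing it up with over 14 N between it and the drum, pulled or jammed sideways, is forcing it
- post_empty_foot (a point): Centre of the foot of the empty aluminium post on the wooden stand, where it meets the stand's top, 18 mm above the bench. Post diameter 24 mm, 42 mm high. The sleeve seated over it has its centre 30 mm above this point
- spare_mid (a point): Centre of the blue spare sleeve (same size) on the stand's other post, 100 mm from the empty one. Leave it there
- machine: Teal finishing machine, fixed: housing 260 x 200 mm, 105 high, aluminium dust pan (diameter 144, rim at 117 mm) round the drum; origin on the bench under the drum's axis, x points away from the control panel. A work rest (30 x 70 mm plate, top at 150 mm) stands at the panel side, near edge 70 mm from the drum's axis
- stand: Wooden sleeve stand, fixed: 110 x 220 mm, top 18 mm above the bench, origin on the bench under its centre, posts 50 mm either side of it along its y
- brush_grip (a point): Loose brush lying on the bench, leave alone
- loupe: Loose black eye loupe standing on the bench, 34 mm wide, 30 mm high, origin under it, leave alone
- parts_jar: Loose glass jar with brass lid, diameter 52, 60 mm high, origin under it, leave alone
- compound_bar: Loose pale green bar of polishing compound 50 x 100 x 30 mm, origin under it, leave alone
- watch_case: Loose steel watch case (39 mm) on a 22 mm high wooden block, origin under it, leave alone
- screwdriver_grip (a point): Loose screwdriver lying on the bench, leave alone

How it is judged:
On the way, in this order (a step that is already met when the one before it is completed fails the run):
1. the knob is turned clockwise until the rubber lets go of the sleeve, the sleeve still down on the drum (contact force between sleeve and machine below 10 N and z of sleeve_mid in the frame of drum_top below -0.025 m), for 0.2 s.
2. the sleeve is drawn up clear of the drum in the fingers (z of sleeve_mid in the frame of drum_top above 0.035 m and contact force between the fingers and sleeve above 0.2 N), for 0.1 s.
3. the sleeve is set down over the empty post (horizontal distance between sleeve_mid and post_empty_foot below 0.0125 m and z of sleeve_mid in the frame of post_empty_foot below 0.033 m and angle between sleeve_mid's own z axis and vertical below 0.08 rad), for 0.2 s.
At the end, for the whole second after the job is handed in: The worn sleeve stands upright (within 5 degrees) over the empty post, down on the stand (within 3 mm), released and at rest; the knob is not at the end of its thread (its point under 27.8 mm above drum_top) (all of step 3 and linear speed of sleeve below 0.02 m/s and z of knob_grip in the frame of drum_top below 0.0278 m); the robot touches nothing.
It fails at once if the knob run to the end of its thread, about 1 rad past letting go (z of knob_grip in the frame of drum_top above 0.0278 m).
It fails at once if the sleeve forced: drawn up by more than 4 mm with over 14 N between it and the drum (still gripped by the rubber, or jammed sideways) (z of sleeve_mid in the frame of drum_top above -0.028 m and contact force between sleeve and machine above 14 N).
It fails at once if the sleeve dropped: let go off the drum more than 15 mm above the stand's top (contact force between the fingers and sleeve below 0.02 N and horizontal distance between sleeve_mid and drum_top above 0.05 m and height (world z) of sleeve_mid above 0.063 m).
It fails at once if another thing on the bench moved by more than 15 mm (distance of any of spare_mid, brush_grip, loupe, parts_jar, compound_bar, watch_case, screwdriver_grip from where it was at the start of the episode above 0.015 m).
It also fails if it takes over 72 s, if anything falls off the work surface, if the arm or the gripper's body presses on something with over 40 N, if the wrist force passes 120 N, or if a joint passes its speed limit or range.

## Working session

There is one attempt and no reset: what is moved stays moved. The work goes in short steps, Python scripts to look and compute and a tool call to move; the robot and the scene stay as the last step left them, time stands still between calls to the robot, and variables do not carry over. Pictures are saved under pics/ and viewed, about 8 in all and at most 12, crops included, and the job is handed in when it is done.

Besides the shell and the picture viewer there is one more tool, called after "Emit:" as a command line: name --argument value ..., lists and objects as JSON in quotes. play_rows: Moves the arm, as the interface text tells. Shift numbers are shares of 2.5 cm and turn numbers shares of 90 degrees, none past 1 either way. Its arguments: {"type":"object","properties":{"targets":{"type":"array"},"newtons":{"type":"number"}},"required":["targets"]}

```bash
ls; mkdir -p pics
python3 - <<'E'
from bench import *
import cv2
s=get_state()
for k in s: print(k,s[k])
print(grip_point_offset)
for n in("scene","side","wrist"):
    im=get_image(n); cv2.imwrite(f"pics/{n}0.png",im); print(n,calibration(n))
a=cv2.imread("pics/scene0.png");b=cv2.imread("pics/side0.png")
cv2.imwrite("pics/both0.png",cv2.resize(cv2.vconcat([a,b]),(800,1200))[:600])
E
```

```text
pics
time 0.0
joint_positions [ 1.20706843  0.32183134 -0.07012272  1.45167225  0.02263203  1.37077848
 -0.05691397]
qd [ 0.00024104  0.00064231  0.00078562 -0.00021912  0.00097921  0.00013623
 -0.00061654]
joint_torque [-6.21760573e-04 -4.91283453e+01 -4.04180093e-01 -3.12522554e+01
 -6.37133187e-02  4.36752336e-02  1.65656352e-04]
position [ 0.2395224  -0.60360113  0.18735784]
tool_rot [ 0.92751251  1.36628009 -0.92591272]
ft_force [ 0.58314035 -0.20492649  0.5636824 ]
torque [-0.01984257  0.03344663 -0.01526502]
grip_width 0.9988148285979883
0.0187
scene {'fx': 353.4433518980493, 'fy': 353.4433518980493, 'cx': 256.47810204837003, 'cy': 188.207735419426, 'dist_coeffs': array([0.03873079, 0.        , 0.        , 0.        , 0.        ]), 'rvec': array([ 0.84442681,  2.57107646, -1.0216639 ]), 'tvec': array([ 0.37558601, -0.09966114,  1.40762372])}
side {'fx': 381.87515913890877, 'fy': 381.87515913890877, 'cx': 259.8502508409086, 'cy': 188.66803997337976, 'dist_coeffs': array([-0.0174062,  0.       ,  0.       ,  0.       ,  0.       ]), 'rvec': array([ 2.31361938, -0.41068792,  0.19377888]), 'tvec': array([-0.44038622,  0.23507689,  1.11502709])}
wrist {'fx': 324.7469554420212, 'fy': 324.7469554420212, 'cx': 253.63053110714674, 'cy': 187.1779309016657, 'dist_coeffs': array([-0.02228873,  0.        ,  0.        ,  0.        ,  0.        ]), 'hand_eye': array([[ 7.33217823e-04, -2.83622303e-01,  9.58935791e-01,
        -1.95453248e-01],
       [ 3.56545247e-04, -9.58935914e-01, -2.83622612e-01,
         7.73298525e-02],
       [ 9.99999668e-01,  5.49861153e-04, -6.01984719e-04,
        -5.95822716e-04],
       [ 0.00000000e+00,  0.00000000e+00,  0.00000000e+00,
         1.00000000e+00]])}
```

View pics/scene0.png

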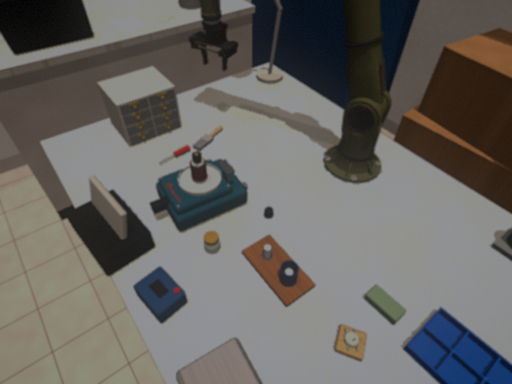

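View pics/side0.png

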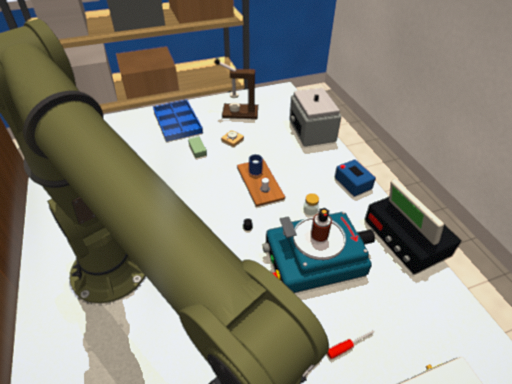

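Scene view: drum and sleeve at (198,170), empty post at (267,250), spare at (289,272). Side view: knob at (324,213), sleeve at (321,229), empty post at (265,185). The crops come next.

```bash
cat > h.py <<'E'
from bench import *
import cv2, numpy as np
from scipy.spatial.transform import Rotation as R
def ray(n,uv,st=None):
    c=calibration(n);K=np.array([[c['fx'],0,c['cx']],[0,c['fy'],c['cy']],[0,0,1]])
    p=cv2.undistortPoints(np.array([[uv]],float),K,c['dist_coeffs'])[0,0];d=np.array([*p,1.])
    if n=='wrist':
        H=np.array(c['hand_eye']);Rt=R.from_rotvec(st['tool_rot']).as_matrix()
        o=Rt@H[:3,3]+st['position'];d=Rt@H[:3,:3]@d
    else:
        Rc=cv2.Rodrigues(c['rvec'])[0];o=-Rc.T@c['tvec'];d=Rc.T@d
    return o,d/np.linalg.norm(d)
def plane(r,z): o,d=r;return o+d*(z-o[2])/d[2]
def tri(*rs):
    A=sum(np.eye(3)-np.outer(d,d) for o,d in rs);b=sum((np.eye(3)-np.outer(d,d))@o for o,d in rs)
    p=np.linalg.solve(A,b);return p,[np.linalg.norm(np.cross(p-o,d)) for o,d in rs]
E
python3 - <<'E'
import cv2,numpy as np
a=cv2.imread("pics/scene0.png");b=cv2.imread("pics/side0.png")
z=lambda i,x,y,w,h,s:cv2.resize(i[y:y+h,x:x+w],None,fx=s,fy=s,interpolation=cv2.INTER_CUBIC)
c=cv2.vconcat([cv2.hconcat([z(a,150,140,100,75,4),z(a,230,215,100,75,4)]),cv2.hconcat([z(b,270,195,100,75,4),z(b,220,145,100,75,4)])])
cv2.imwrite("pics/crop0.png",c)
E
```

```text
(no output)
```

View pics/crop0.png

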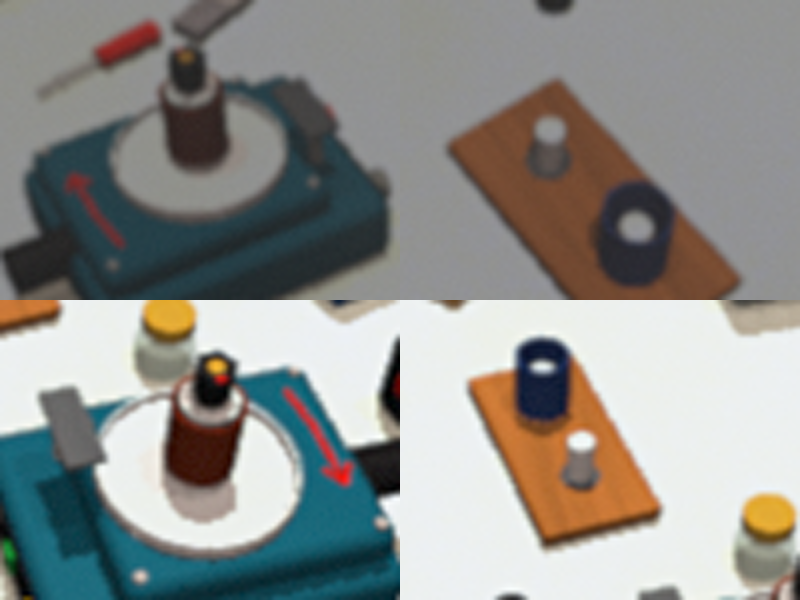

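Run:
```python
from h import *
np.set_printoptions(precision=4,suppress=True)
P={'knobc':((196.75,158),(324,215)),'knobtop':((196.25,154),(324.25,211.5)),'posttop':((267.25,247),(265.5,180)),
'rest':((226,165.5),(288,227)),'standA':((269.5,235.5),(384-0,0))}
for k in list(P)[:4]:
    a,b=P[k];print(k,tri(ray('scene',a),ray('side',b)))
print('post z=.06',plane(ray('scene',(267.25,247)),.06),plane(ray('side',(265.5,180)),.06))
print('spare top .078',plane(ray('scene',(289.5,266.5)),.078),plane(ray('side',(255.5,158)),.078))
s=get_state();print(R.from_rotvec(s['tool_rot']).as_matrix())
c=calibration('wrist');print(s['position'])
```

```text
knobc (array([ 0.5801, -0.1744,  0.2013]), [np.float64(0.0026301143526756983), np.float64(0.0026301143526757218)])
knobtop (array([ 0.5788, -0.1754,  0.2164]), [np.float64(0.002033272658564411), np.float64(0.002033272658564256)])
posttop (array([0.5424, 0.1469, 0.0587]), [np.float64(0.002438832724053485), np.float64(0.0024388327240533994)])
rest (array([ 0.4953, -0.1405,  0.1488]), [np.float64(0.002304054173189276), np.float64(0.0023040541731891503)])
post z=.06 [0.5407 0.1486 0.06  ] [0.5438 0.1441 0.06  ]
spare top .078 [0.5384 0.2456 0.078 ] [0.5443 0.2462 0.078 ]
[[-0.0007  0.9295  0.3689]
 [ 0.0013  0.3689 -0.9295]
 [-1.     -0.0001 -0.0014]]
[ 0.2395 -0.6037  0.1876]
```

Drum axis is at about (0.580,-0.175) and the knob at z≈0.21. Post top is at (0.542,0.147,0.06). The heights match the spec, and the post–spare spacing is 0.10 as stated. I'm moving over the drum.

Emit:
play_rows --targets '[{"claw": 0,"linear": [-0.5,0.9,-0.52],"rotation": [0,0,0]},{"claw": 0,"linear": [-0.5,0.9,-0.52],"rotation": [0,0,0]},{"claw": 0,"linear": [-0.5,0.9,-0.52],"rotation": [0,0,0]},{"claw": 0,"linear": [-0.5,0.9,-0.52],"rotation": [0,0,0]},{"claw": 0,"linear": [-0.5,0.9,-0.52],"rotation": [0,0,0]},{"claw": 0,"linear": [-0.5,0.9,-0.52],"rotation": [0,0,0]},{"claw": 0,"linear": [-0.5,0.9,-0.52],"rotation": [0,0,0]},{"claw": 0,"linear": [-0.5,0.9,-0.52],"rotation": [0,0,0]},{"claw": 0,"linear": [0,0.9,-0.52],"rotation": [0,0,0]},{"claw": 0,"linear": [0,0.9,-0.52],"rotation": [0,0,0]}]'

```text
time: 0.98
position: [0.3996, -0.3964, 0.2859]
tool_rot: [0.941, 1.371, -0.94]
ft_force: [0.2, -0.6, -0.5]
grip_width: 1.001
```

Emit:
play_rows --targets '[{"claw": 0,"linear": [0,0.9,-0.52],"rotation": [0,0,0]},{"claw": 0,"linear": [0,0.9,-0.52],"rotation": [0,0,0]},{"claw": 0,"linear": [0,0.9,-0.52],"rotation": [0,0,0]},{"claw": 0,"linear": [0,0.9,-0.52],"rotation": [0,0,0]},{"claw": 0,"linear": [0,0.9,-0.52],"rotation": [0,0,0]},{"claw": 0,"linear": [0,0.9,-0.52],"rotation": [0,0,0]},{"claw": 0,"linear": [0,0.9,-0.52],"rotation": [0,0,0]},{"claw": 0,"linear": [0,0.9,-0.52],"rotation": [0,0,0]},{"claw": 0,"linear": [0,0.9,-0.52],"rotation": [0,0,0]},{"claw": 0,"linear": [0,0.9,-0.52],"rotation": [0,0,0]}]'

```text
time: 1.82
position: [0.5696, -0.1837, 0.2846]
tool_rot: [0.941, 1.373, -0.942]
ft_force: [-0.2, -0.7, -0.2]
grip_width: 1.001
```

Run:
```python
from h import *
np.set_printoptions(precision=4,suppress=True)
s=get_state();im=get_image('wrist');cv2.imwrite('pics/w1.png',im)
import pickle;pickle.dump(s,open('w1.pkl','wb'))
print(s['position'],s['joint_positions']);print(R.from_rotvec(s['tool_rot']).as_matrix())
```

```text
[ 0.5696 -0.1837  0.2846] [ 0.6229  0.2212 -0.4258  1.4032  0.086   1.5494 -1.0069]
[[-0.0116  0.9356  0.3528]
 [ 0.0074  0.3529 -0.9356]
 [-0.9999 -0.0083 -0.011 ]]
```

View pics/w1.png

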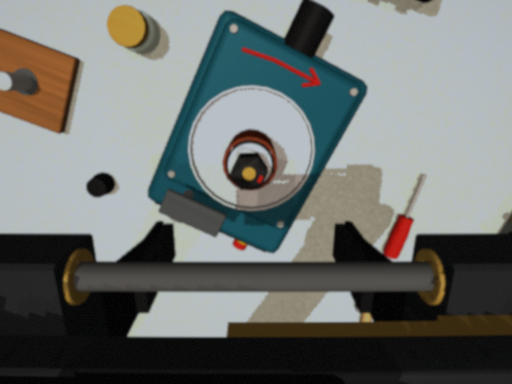

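The wrist view shows the knob at (249,171) with a yellow cap dot, inside the sleeve ring centred at about (250,158). The empty post is at (8,82).

Run:
```python
from h import *
import pickle
np.set_printoptions(precision=4,suppress=True)
s=pickle.load(open('w1.pkl','rb'));im=cv2.imread('pics/w1.png')
hsv=cv2.cvtColor(im,cv2.COLOR_BGR2HSV)
y=cv2.inRange(hsv,(18,120,120),(35,255,255));y[:, :200]=0;y[:,300:]=0;y[:130]=0;y[210:]=0
m=cv2.moments(y,True);u=(m['m10']/m['m00'],m['m01']/m['m00']);print(u,m['m00'],plane(ray('wrist',u,s),.220))
c=im[120:200,205:295];cv2.imwrite('pics/w1c.png',cv2.resize(cv2.convertScaleAbs(c,alpha=1.8,beta=10),None,fx=7,fy=7,interpolation=cv2.INTER_CUBIC))
```

```text
(248.63970588235293, 173.11764705882354) 136.0 [ 0.5788 -0.1743  0.22  ]
```

View pics/w1c.png

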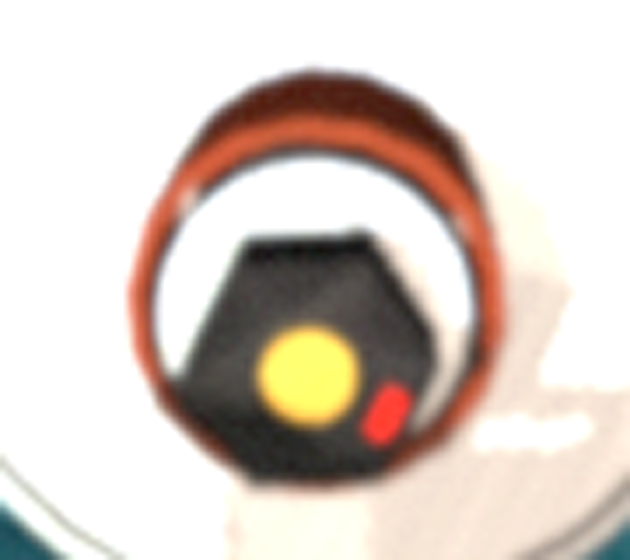

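The knob's hexagon is clear: vertices at crop (245,240), (370,235), (435,360) and (180,375), with one flat facing tool y. I'll fit the flat angle and the remaining correction.

```bash
cat >> h.py <<'E'
def goto(yaw,pos):
    "tool-frame rotation (share of 90deg) to z-axis at yaw (deg), then shift in the final tool axes (shares)"
    s=get_state();Rc=R.from_rotvec(s['tool_rot']);a=np.radians(yaw)
    z=np.array([np.cos(a),np.sin(a),0]);x=np.array([0,0,-1.]);T=np.c_[x,np.cross(z,x),z]
    rv=(Rc.inv()*R.from_matrix(T)).as_rotvec();d=T.T@(np.array(pos)-s['position'])
    np.set_printoptions(precision=4,suppress=True)
    print('pos',s['position'],'J7',s['joint_positions'][6],'t',s['time']);print('rot deg',np.degrees(rv),'shares',rv/(np.pi/2));print('shift final axes, shares',d/.025,'current axes',Rc.inv().apply(np.array(pos)-s['position'])/.025)
E
python3 - <<'E'
from h import *
import pickle
s=pickle.load(open('w1.pkl','rb'))
V=[(245,240),(370,235),(435,360),(180,375)]
W=[plane(ray('wrist',(205+x/7,120+y/7),s),.220)[:2] for x,y in V]
W=np.array(W);print(W)
for i,j in((0,1),(1,2),(3,0)):
    e=W[j]-W[i];print(np.linalg.norm(e),(np.degrees(np.arctan2(e[1],e[0]))+90)%60)
goto(20.7,(.579,-.1745,.25))
E
```

```text
[[ 0.59110702 -0.16223528]
 [ 0.59679677 -0.17555604]
 [ 0.58559968 -0.18800504]
 [ 0.57320849 -0.16058514]]
0.01448502998254529 23.128989245900385
0.01674372963159258 18.030593646975518
0.01797443507540743 24.732567299636187
pos [ 0.573  -0.1765  0.2841] J7 -1.009214047589773 t 1.8667
rot deg [-89.5475  -0.862   -0.468 ] shares [-0.995  -0.0096 -0.0052]
shift final axes, shares [ 1.3648 -0.0099  0.2544] current axes [1.3634 0.2602 0.0321]
```

Emit:
play_rows --targets '[{"claw": 0,"linear": [0,0,0],"rotation": [-0.079,0,0]},{"claw": 0,"linear": [0,0,0],"rotation": [-0.079,0,0]},{"claw": 0,"linear": [0,0,0],"rotation": [-0.079,0,0]},{"claw": 0,"linear": [0,0,0],"rotation": [-0.079,0,0]},{"claw": 0,"linear": [0,0,0],"rotation": [-0.079,0,0]},{"claw": 0,"linear": [0,0,0],"rotation": [-0.079,0,0]},{"claw": 0,"linear": [0,0,0],"rotation": [-0.079,0,0]},{"claw": 0,"linear": [0,0,0],"rotation": [-0.079,0,0]},{"claw": 0,"linear": [0,0,0],"rotation": [-0.079,0,0]},{"claw": 0,"linear": [0,0,0],"rotation": [-0.079,0,0]}]'

```text
time: 2.7
position: [0.5728, -0.1706, 0.2796]
tool_rot: [-0.023, 1.586, 0.049]
ft_force: [-0.1, -0.9, -0.1]
grip_width: 1.002
```

```bash
python3 -c "
from h import *
goto(22,(.579,-.1745,.25))"
```

```text
pos [ 0.5728 -0.1706  0.2796] J7 0.20453983725147462 t 2.7
rot deg [-19.3653  -0.7089  -1.115 ] shares [-0.2152 -0.0079 -0.0124]
shift final axes, shares [ 1.1855 -0.2352  0.1708] current axes [ 1.1787 -0.1853  0.2573]
```

Emit:
play_rows --targets '[{"claw": 0,"linear": [0,0,0],"rotation": [-0.072,-0.003,-0.004]},{"claw": 0,"linear": [0,0,0],"rotation": [-0.072,-0.003,-0.004]},{"claw": 0,"linear": [0,0,0],"rotation": [-0.072,-0.003,-0.004]},{"claw": 0,"linear": [0.4,-0.2,0.15],"rotation": [0,0,0]},{"claw": 0,"linear": [0.4,0,0],"rotation": [0,0,0]},{"claw": 0,"linear": [0,0,0],"rotation": [0,0,0]}]'

```text
time: 3.2
position: [0.5773, -0.1752, 0.2559]
tool_rot: [-0.313, 1.548, 0.315]
ft_force: [0.1, 0.4, 0.5]
grip_width: 1.003
```

Run:
```python
from h import *
goto(22,(.579,-.1745,.194))
s=get_state();im=get_image('wrist');cv2.imwrite('pics/w2.png',im)
print(s['joint_torque'][6],s['torque'])
hsv=cv2.cvtColor(im,cv2.COLOR_BGR2HSV)
y=cv2.inRange(hsv,(20,120,120),(35,255,255))
n,l,st,c=cv2.connectedComponentsWithStats(y)
for i in range(1,n):
    if st[i,4]>30: print(st[i],c[i],plane(ray('wrist',c[i],s),.220))
```

```text
pos [ 0.5773 -0.1752  0.2559] J7 0.5478158671432054 t 3.2
rot deg [ 0.9137 -0.0091 -0.0902] shares [ 0.0102 -0.0001 -0.001 ]
shift final axes, shares [2.4741 0.0018 0.072 ] current axes [ 2.4741 -0.0032  0.0724]
0.08812920190393925 [ 0.0099 -0.1013  0.1016]
[ 366    9   39   44 1299] [384.6721  29.8784] [ 0.6101 -0.0335  0.22  ]
[136 133   8  17  42] [138.7619 140.8333] [ 0.4838 -0.1661  0.22  ]
[249 192  14   9  88] [255.3068 196.7386] [ 0.5769 -0.1723  0.22  ]
[ 63 278   6  11  37] [ 65.     282.4054] [ 0.462  -0.3014  0.22  ]
```

View pics/w2.png

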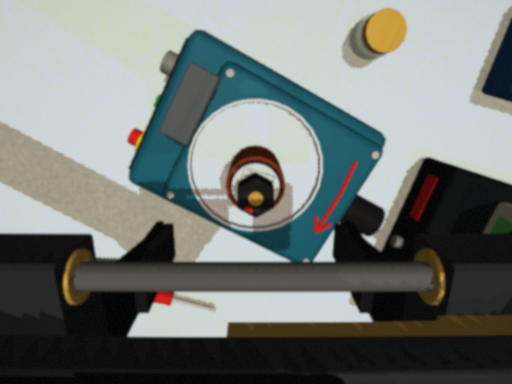

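The knob sits centred between the fingers at (255,195), flats left and right, with a clear path down. Descending to grip it.

Emit:
play_rows --targets '[{"claw": 0,"linear": [0.7,0,0.05],"rotation": [0.01,0,0]},{"claw": 0,"linear": [0.7,0,0],"rotation": [0,0,0]},{"claw": 0,"linear": [0.6,0,0],"rotation": [0,0,0]},{"claw": 0.3,"linear": [0.3,0,0],"rotation": [0,0,0]},{"claw": 0.5,"linear": [0,0,0],"rotation": [0,0,0]}]' --newtons 25

```text
time: 3.67
position: [0.5791, -0.1755, 0.1962]
tool_rot: [-0.292, 1.551, 0.294]
ft_force: [-0.8, 0.8, 0.0]
grip_width: 0.918
```

```bash
python3 -c "
from h import *
goto(22,(.5785,-.174,.193))"
```

```text
pos [ 0.5791 -0.1755  0.1962] J7 0.5097748176475293 t 3.6667
rot deg [-0.5965  0.0074 -0.0962] shares [-0.0066  0.0001 -0.0011]
shift final axes, shares [0.129  0.0657 0.0004] current axes [ 0.1291  0.0654 -0.0003]
```

Emit:
play_rows --targets '[{"claw": 0.7,"linear": [0.1,0.05,0],"rotation": [0,0,0]},{"claw": 1,"linear": [0,0,0],"rotation": [0,0,0]},{"claw": 1,"linear": [0,0,0],"rotation": [0,0,0]},{"claw": 1,"linear": [0,0,0],"rotation": [0,0,0]},{"claw": 1,"linear": [0,0,0],"rotation": [0,0,0]},{"claw": 1,"linear": [0,0,0],"rotation": [0,0,0]},{"claw": 1,"linear": [0,0,0],"rotation": [0,0,0]},{"claw": 1,"linear": [0,0,0],"rotation": [0,0,0]}]'

```text
time: 4.33
position: [0.5808, -0.1747, 0.1977]
tool_rot: [-0.292, 1.546, 0.29]
ft_force: [-0.4, 0.4, 0.2]
grip_width: 0.321
```

```bash
cat > st.py <<'E'
from h import *
np.set_printoptions(precision=3,suppress=True)
s=get_state();M=R.from_rotvec(s['tool_rot']).as_matrix()
print('t %.2f'%s['time'],'pos',np.round(s['position'],4),'yaw z %.2f'%np.degrees(np.arctan2(M[1,2],M[0,2])),'J7 %.3f'%s['joint_positions'][6],'tau7 %.4f'%s['joint_torque'][6],'F',s['ft_force'],'M',s['torque'],'w %.1fmm'%(s['grip_width']*87))
E
python3 st.py
```

```text
t 4.33 pos [ 0.581 -0.175  0.198] yaw z 21.27 J7 0.506 tau7 -0.0005 F [-0.368  0.381  0.196] M [-0.008 -0.113 -0.039] w 27.9mm
```

Emit:
play_rows --targets '[{"claw": 1,"linear": [0,0,0],"rotation": [0.03,0,0]},{"claw": 1,"linear": [0,0,0],"rotation": [0.03,0,0]},{"claw": 1,"linear": [0,0,0],"rotation": [0.03,0,0]}]'

```text
time: 4.58
position: [0.581, -0.1748, 0.1982]
tool_rot: [-0.177, 1.558, 0.176]
ft_force: [0.6, -0.7, 0.3]
grip_width: 0.098
```

```bash
python3 st.py
```

```text
t 4.58 pos [ 0.581 -0.175  0.198] yaw z 12.88 J7 0.364 tau7 0.6211 F [ 0.563 -0.723  0.29 ] M [-0.029 -0.132 -0.012] w 8.5mm
```

Run:
```python
from h import *
for n in('side','scene','wrist'): cv2.imwrite(f'pics/{n}3.png',get_image(n))
z=lambda i,x,y,w,h,s:cv2.resize(i[y:y+h,x:x+w],None,fx=s,fy=s,interpolation=cv2.INTER_CUBIC)
a=cv2.imread('pics/side3.png');b=cv2.imread('pics/scene3.png');c=cv2.imread('pics/wrist3.png')
cv2.imwrite('pics/c3.png',cv2.hconcat([z(a,270,160,80,100,5),cv2.resize(c[120:320,150:350],(400,500))]))
print(get_state()['grip_width'])
```

```text
0.021605262246070803
```

View pics/c3.png

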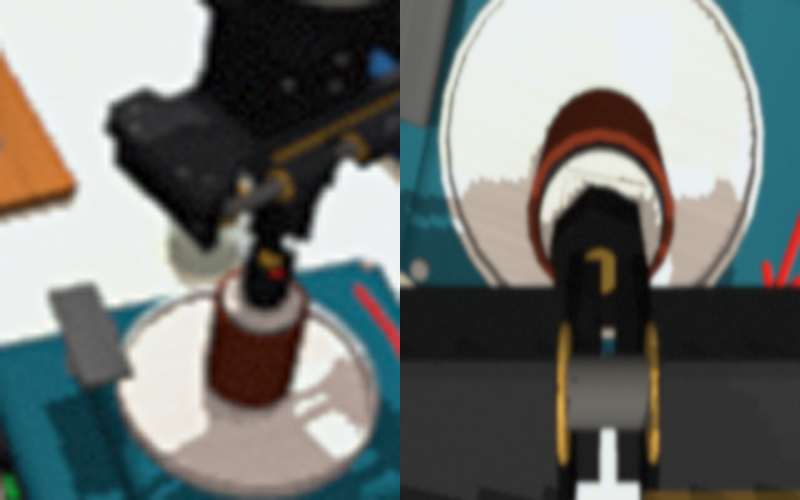

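Run:
```python
from h import *
s=get_state();print(s['position'],s['grip_width'])
M=R.from_rotvec(s['tool_rot']).as_matrix()
out=[]
for n,x,y in(('side',284,175),('scene',160,115)):
    c=calibration(n);K=np.array([[c['fx'],0,c['cx']],[0,c['fy'],c['cy']],[0,0,1]])
    print(n,'cam at',ray(n,(256,192))[0])
    P=np.array([s['position'],s['position']-.05*M[:,0],[.579,-.1745,.22],[.579,-.1745,.184]])
    q=cv2.projectPoints(P,c['rvec'],c['tvec'],K,c['dist_coeffs'])[0][:,0];print(q)
    im=cv2.imread(f'pics/{n}3.png')[y:y+70,x:x+80]
    im=cv2.resize(cv2.convertScaleAbs(im,alpha=1.5,beta=20),None,fx=5,fy=5,interpolation=cv2.INTER_CUBIC)
    big=im.copy()
    for (u,v),col in zip(q,[(0,0,255),(255,0,255),(0,255,0),(255,255,0)]): cv2.circle(big,(int((u-x)*5),int((v-y)*5)),3,col,-1)
    out.append(cv2.hconcat([im,big]))
cv2.imwrite('pics/c4.png',cv2.vconcat(out)[:600])
```

```text
[ 0.58102311 -0.17474222  0.1981932 ] 0.021605262246070803
side cam at [ 0.17674497 -0.74503211  0.95193222]
[[323.1960058  215.71519922]
 [325.64548004 202.68877286]
 [323.55212979 210.26594647]
 [321.7866975  219.38495264]]
scene cam at [0.93730718 0.60279017 0.94366361]
[[195.7090121  158.79092433]
 [193.99446101 146.43394354]
 [195.55056014 153.30876262]
 [196.79215686 161.93603885]]
```

View pics/c4.png

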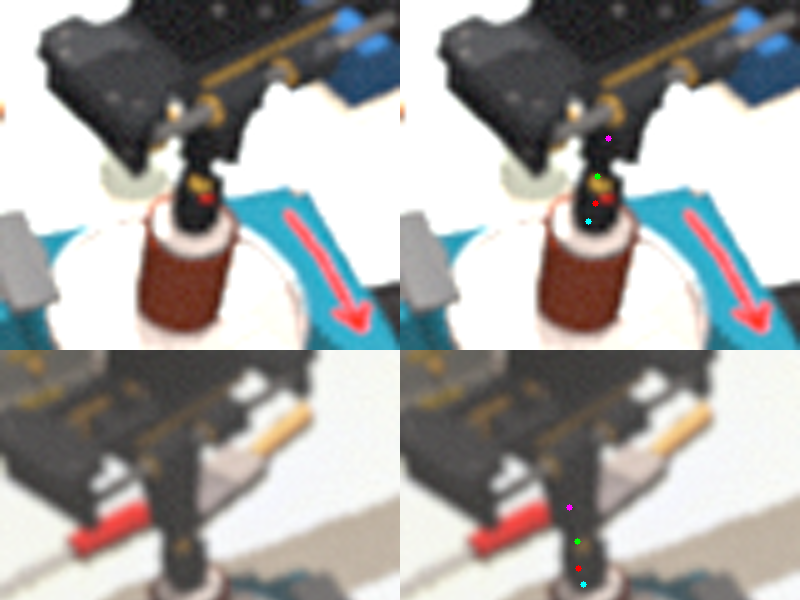

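The pictures disagree with the reported tool end. The knob cap is unobstructed from both sides while the fingers have shut. The first wrist view also puts the visible fingertips 25–38 mm behind the stated TCP, so the real fingertips seem to end above the knob. I'll open, realign, go lower while watching the force, and grip again.

Emit:
play_rows --targets '[{"claw": 0,"linear": [0,0,0],"rotation": [-0.05,0,0]},{"claw": 0,"linear": [0,0,0],"rotation": [-0.05,0,0]},{"claw": 0,"linear": [0,0,0],"rotation": [0,0,0]},{"claw": 0,"linear": [0,0,0],"rotation": [0,0,0]},{"claw": 0,"linear": [0,0,0],"rotation": [0,0,0]},{"claw": 0,"linear": [0,0,0],"rotation": [0,0,0]},{"claw": 0,"linear": [0,0,0],"rotation": [0,0,0]},{"claw": 0,"linear": [0,0,0],"rotation": [0,0,0]}]'

```text
time: 5.4
position: [0.581, -0.1748, 0.1983]
tool_rot: [-0.308, 1.544, 0.306]
ft_force: [-0.9, -0.9, -0.6]
grip_width: 0.544
```

```bash
python3 st.py
```

```text
t 5.40 pos [ 0.581 -0.175  0.198] yaw z 22.45 J7 0.526 tau7 0.0014 F [-0.853 -0.929 -0.578] M [-0.038 -0.112 -0.029] w 47.3mm
```

Emit:
play_rows --targets '[{"claw": 0,"linear": [0,0,-0.07],"rotation": [0,0,0]},{"claw": 0,"linear": [0.2,0,0],"rotation": [0,0,0]},{"claw": 0.2,"linear": [0.4,0,0],"rotation": [0,0,0]},{"claw": 0.3,"linear": [0.4,0,0],"rotation": [0,0,0]},{"claw": 0.4,"linear": [0.1,0,0],"rotation": [0,0,0]}]'

```text
time: 5.82
position: [0.5798, -0.1756, 0.1689]
tool_rot: [-0.308, 1.542, 0.304]
ft_force: [-0.1, 1.0, -0.2]
grip_width: 0.712
```

```bash
python3 st.py
```

```text
t 5.82 pos [ 0.58  -0.176  0.169] yaw z 22.40 J7 0.520 tau7 -0.0082 F [-0.081  0.97  -0.227] M [-0.025 -0.114 -0.009] w 61.9mm
```

Emit:
play_rows --targets '[{"claw": 1,"linear": [0,0,0],"rotation": [0,0,0]},{"claw": 1,"linear": [0,0,0],"rotation": [0,0,0]},{"claw": 1,"linear": [0,0,0],"rotation": [0,0,0]},{"claw": 1,"linear": [0,0,0],"rotation": [0,0,0]},{"claw": 1,"linear": [0,0,0],"rotation": [0,0,0]},{"claw": 1,"linear": [0,0,0],"rotation": [0,0,0]},{"claw": 1,"linear": [0,0,0],"rotation": [0,0,0]},{"claw": 1,"linear": [0,0,0],"rotation": [0,0,0]}]'

```text
time: 6.48
position: [0.5789, -0.1753, 0.1666]
tool_rot: [-0.307, 1.545, 0.306]
ft_force: [0.1, -0.3, -1.3]
grip_width: 0.316
```

```bash
python3 st.py
```

```text
t 6.48 pos [ 0.579 -0.175  0.167] yaw z 22.41 J7 0.520 tau7 -0.0120 F [ 0.055 -0.288 -1.265] M [ 0.008 -0.079  0.016] w 27.5mm
```

The fingers stopped at 27.5 mm, so the knob is held. That confirms the fingertips end more than 22 mm behind the stated TCP. Now I'll turn it clockwise in small steps.

Emit:
play_rows --targets '[{"claw": 1,"linear": [0,0,0],"rotation": [0.03,0,0]},{"claw": 1,"linear": [0,0,0],"rotation": [0.03,0,0]},{"claw": 1,"linear": [0,0,0],"rotation": [0.03,0,0]}]'

```text
time: 6.73
position: [0.5788, -0.1752, 0.1667]
tool_rot: [-0.193, 1.558, 0.192]
ft_force: [1.1, 0.2, -1.7]
grip_width: 0.319
```

```bash
python3 st.py
```

```text
t 6.73 pos [ 0.579 -0.175  0.167] yaw z 14.08 J7 0.379 tau7 0.5373 F [ 1.085  0.239 -1.727] M [-0.004 -0.108  0.113] w 27.8mm
```

Emit:
play_rows --targets '[{"claw": 1,"linear": [0,0,0],"rotation": [0.03,0,0]},{"claw": 1,"linear": [0,0,0],"rotation": [0.03,0,0]},{"claw": 1,"linear": [0,0,0],"rotation": [0.03,0,0]}]'

```text
time: 6.98
position: [0.5788, -0.1753, 0.1667]
tool_rot: [-0.077, 1.566, 0.076]
ft_force: [-0.1, -0.2, -1.2]
grip_width: 0.32
```

```bash
python3 st.py
python3 - <<'E'
from h import *
for i in range(4):
    get_image('side');s=get_state();print(s['torque'][2],s['joint_torque'][6],s['joint_positions'][6])
E
```

```text
t 6.98 pos [ 0.579 -0.175  0.167] yaw z 5.59 J7 0.235 tau7 0.5225 F [-0.07  -0.176 -1.24 ] M [-0.05  -0.121  0.062] w 27.9mm
-0.015496464925142294 -0.04624000168405473 0.2330339309766511
-0.04083642615464072 -0.3495536930859089 0.2372357276510339
-0.04491203711565892 -0.07216442143544555 0.2385098235419443
-0.02617480062197325 0.03131470992229879 0.23864379679256797
```

Emit:
play_rows --targets '[{"claw": 1,"linear": [0,0,0],"rotation": [0.03,0,0]},{"claw": 1,"linear": [0,0,0],"rotation": [0.03,0,0]}]'

```text
time: 7.35
position: [0.5788, -0.1752, 0.1668]
tool_rot: [-0.006, 1.567, 0.006]
ft_force: [0.7, -0.5, -1.1]
grip_width: 0.319
```

```bash
python3 st.py
```

```text
t 7.35 pos [ 0.579 -0.175  0.167] yaw z 0.42 J7 0.148 tau7 0.5339 F [ 0.686 -0.506 -1.105] M [-0.033 -0.039  0.04 ] w 27.8mm
```

Emit:
play_rows --targets '[{"claw": 1,"linear": [0,0,0],"rotation": [0.03,0,0]}]'

```text
time: 7.43
position: [0.5787, -0.1753, 0.1668]
tool_rot: [0.032, 1.567, -0.032]
ft_force: [0.6, 0.5, -1.8]
grip_width: 0.318
```

```bash
python3 st.py
```

```text
t 7.43 pos [ 0.579 -0.175  0.167] yaw z -2.33 J7 0.101 tau7 0.5250 F [ 0.613  0.496 -1.787] M [-0.043  0.026  0.05 ] w 27.7mm
```

Emit:
play_rows --targets '[{"claw": 1,"linear": [0,0,0],"rotation": [0.03,0,0]}]'

```text
time: 7.52
position: [0.5788, -0.1753, 0.1668]
tool_rot: [0.07, 1.566, -0.07]
ft_force: [0.9, -0.0, -0.1]
grip_width: 0.321
```

```bash
python3 st.py
```

```text
t 7.52 pos [ 0.579 -0.175  0.167] yaw z -5.09 J7 0.055 tau7 0.5111 F [ 0.876 -0.032 -0.077] M [-0.034 -0.065  0.105] w 27.9mm
```

Emit:
play_rows --targets '[{"claw": 1,"linear": [0,0,0],"rotation": [0.03,0,0]}]'

```text
time: 7.6
position: [0.5787, -0.1753, 0.1668]
tool_rot: [0.108, 1.564, -0.107]
ft_force: [1.3, -0.2, -1.1]
grip_width: 0.318
```

```bash
python3 st.py
```

```text
t 7.60 pos [ 0.579 -0.175  0.167] yaw z -7.84 J7 0.008 tau7 0.5110 F [ 1.317 -0.223 -1.094] M [-0.049 -0.04   0.107] w 27.6mm
```

Emit:
play_rows --targets '[{"claw": 1,"linear": [0,0,0],"rotation": [0.03,0,0]},{"claw": 1,"linear": [0,0,0],"rotation": [0.03,0,0]}]'

```text
time: 7.77
position: [0.5787, -0.1753, 0.1669]
tool_rot: [0.183, 1.559, -0.183]
ft_force: [0.3, 0.2, -1.4]
grip_width: 0.318
```

```bash
python3 st.py
```

```text
t 7.77 pos [ 0.579 -0.175  0.167] yaw z -13.35 J7 -0.085 tau7 0.5118 F [ 0.328  0.183 -1.412] M [ 0.017 -0.053  0.081] w 27.7mm
```

Emit:
play_rows --targets '[{"claw": 1,"linear": [0,0,0],"rotation": [0.03,0,0]}]'

```text
time: 7.85
position: [0.5787, -0.1752, 0.1669]
tool_rot: [0.221, 1.556, -0.22]
ft_force: [0.8, -0.3, -1.4]
grip_width: 0.319
```

```bash
python3 st.py
```

```text
t 7.85 pos [ 0.579 -0.175  0.167] yaw z -16.10 J7 -0.132 tau7 0.5119 F [ 0.842 -0.317 -1.439] M [-0.004 -0.128  0.022] w 27.8mm
```

Emit:
play_rows --targets '[{"claw": 1,"linear": [0,0,0],"rotation": [0.03,0,0]}]'

```text
time: 7.93
position: [0.5787, -0.1752, 0.1669]
tool_rot: [0.259, 1.552, -0.258]
ft_force: [-0.1, 0.3, -0.4]
grip_width: 0.317
```

```bash
python3 st.py
```

```text
t 7.93 pos [ 0.579 -0.175  0.167] yaw z -18.86 J7 -0.179 tau7 0.5130 F [-0.129  0.307 -0.354] M [-0.004 -0.035  0.053] w 27.6mm
```

Emit:
play_rows --targets '[{"claw": 1,"linear": [0,0,0],"rotation": [0.03,0,0]}]'

```text
time: 8.02
position: [0.5787, -0.1753, 0.1669]
tool_rot: [0.296, 1.547, -0.295]
ft_force: [1.1, 0.1, -0.2]
grip_width: 0.317
```

```bash
python3 st.py
```

```text
t 8.02 pos [ 0.579 -0.175  0.167] yaw z -21.61 J7 -0.225 tau7 0.5136 F [ 1.109  0.08  -0.163] M [-0.012 -0.057  0.134] w 27.6mm
```

Emit:
play_rows --targets '[{"claw": 1,"linear": [0,0,0],"rotation": [0.03,0,0]}]'

```text
time: 8.1
position: [0.5786, -0.1752, 0.1669]
tool_rot: [0.334, 1.541, -0.333]
ft_force: [0.3, 0.2, -0.3]
grip_width: 0.317
```

```bash
python3 st.py
```

```text
t 8.10 pos [ 0.579 -0.175  0.167] yaw z -24.36 J7 -0.272 tau7 0.5144 F [ 0.302  0.245 -0.326] M [ 0.024 -0.074  0.054] w 27.6mm
```

Emit:
play_rows --targets '[{"claw": 1,"linear": [0,0,0],"rotation": [0.03,0,0]}]'

```text
time: 8.18
position: [0.5787, -0.1752, 0.1669]
tool_rot: [0.371, 1.535, -0.37]
ft_force: [-1.0, 0.2, -0.7]
grip_width: 0.317
```

```bash
python3 st.py
```

```text
t 8.18 pos [ 0.579 -0.175  0.167] yaw z -27.11 J7 -0.319 tau7 0.5152 F [-1.046  0.247 -0.652] M [-0.074 -0.084  0.081] w 27.6mm
```

Joint 7 torque is a clean signal: it rises steadily as the drag fades, and free turning reads about 0.62. The step from 0.06 to 0.03 N m should show up in it. I'll continue at the same speed.

Emit:
play_rows --targets '[{"claw": 1,"linear": [0,0,0],"rotation": [0.03,0,0]},{"claw": 1,"linear": [0,0,0],"rotation": [0.03,0,0]},{"claw": 1,"linear": [0,0,0],"rotation": [0.03,0,0]},{"claw": 1,"linear": [0,0,0],"rotation": [0.03,0,0]},{"claw": 1,"linear": [0,0,0],"rotation": [0.03,0,0]}]'

```text
time: 8.6
position: [0.5786, -0.1752, 0.167]
tool_rot: [0.559, 1.495, -0.557]
ft_force: [-0.1, -0.1, -1.2]
grip_width: 0.319
```

```bash
python3 st.py
```

```text
t 8.60 pos [ 0.579 -0.175  0.167] yaw z -40.88 J7 -0.553 tau7 0.5200 F [-0.071 -0.131 -1.185] M [-0.048  0.032  0.081] w 27.7mm
```

Emit:
play_rows --targets '[{"claw": 1,"linear": [0,0,0],"rotation": [0.03,0,0]},{"claw": 1,"linear": [0,0,0],"rotation": [0.03,0,0]},{"claw": 1,"linear": [0,0,0],"rotation": [0.03,0,0]},{"claw": 1,"linear": [0,0,0],"rotation": [0.03,0,0]}]'

```text
time: 8.93
position: [0.5786, -0.1752, 0.1671]
tool_rot: [0.707, 1.45, -0.706]
ft_force: [-0.3, -0.4, -0.4]
grip_width: 0.317
```

```bash
python3 st.py
```

```text
t 8.93 pos [ 0.579 -0.175  0.167] yaw z -51.89 J7 -0.740 tau7 0.5234 F [-0.334 -0.353 -0.429] M [-0.039 -0.043  0.063] w 27.6mm
```

Emit:
play_rows --targets '[{"claw": 1,"linear": [0,0,0],"rotation": [0.03,0,0]},{"claw": 1,"linear": [0,0,0],"rotation": [0.03,0,0]},{"claw": 1,"linear": [0,0,0],"rotation": [0.03,0,0]},{"claw": 1,"linear": [0,0,0],"rotation": [0.03,0,0]}]'

```text
time: 9.27
position: [0.5785, -0.1752, 0.1672]
tool_rot: [0.855, 1.394, -0.853]
ft_force: [0.7, -0.2, -0.8]
grip_width: 0.319
```

```bash
python3 st.py
```

```text
t 9.27 pos [ 0.579 -0.175  0.167] yaw z -62.91 J7 -0.928 tau7 0.5268 F [ 0.683 -0.236 -0.843] M [ 0.002 -0.044  0.104] w 27.8mm
```

Emit:
play_rows --targets '[{"claw": 1,"linear": [0,0,0],"rotation": [0.03,0,0]},{"claw": 1,"linear": [0,0,0],"rotation": [0.03,0,0]},{"claw": 1,"linear": [0,0,0],"rotation": [0.03,0,0]},{"claw": 1,"linear": [0,0,0],"rotation": [0.03,0,0]},{"claw": 1,"linear": [0,0,0],"rotation": [0.03,0,0]}]'

```text
time: 9.68
position: [0.5785, -0.1751, 0.1673]
tool_rot: [1.037, 1.308, -1.035]
ft_force: [-0.2, -0.5, -0.9]
grip_width: 0.319
```

```bash
python3 st.py
```

```text
t 9.68 pos [ 0.579 -0.175  0.167] yaw z -76.68 J7 -1.162 tau7 0.5321 F [-0.183 -0.53  -0.904] M [-0.007 -0.016  0.055] w 27.8mm
```

Emit:
play_rows --targets '[{"claw": 1,"linear": [0,0,0],"rotation": [0.03,0,0]},{"claw": 1,"linear": [0,0,0],"rotation": [0.03,0,0]},{"claw": 1,"linear": [0,0,0],"rotation": [0.03,0,0]},{"claw": 1,"linear": [0,0,0],"rotation": [0.03,0,0]}]'

```text
time: 10.02
position: [0.5785, -0.175, 0.1674]
tool_rot: [1.18, 1.226, -1.178]
ft_force: [-0.3, 0.2, -0.4]
grip_width: 0.319
```

```bash
python3 st.py
```

```text
t 10.02 pos [ 0.579 -0.175  0.167] yaw z -87.70 J7 -1.350 tau7 0.5364 F [-0.296  0.215 -0.403] M [0.009 0.022 0.113] w 27.7mm
```

Emit:
play_rows --targets '[{"claw": 1,"linear": [0,0,0],"rotation": [0.03,0,0]},{"claw": 1,"linear": [0,0,0],"rotation": [0.03,0,0]},{"claw": 1,"linear": [0,0,0],"rotation": [0.03,0,0]},{"claw": 1,"linear": [0,0,0],"rotation": [0.03,0,0]}]'

```text
time: 10.35
position: [0.5785, -0.175, 0.1674]
tool_rot: [1.321, 1.131, -1.319]
ft_force: [0.4, 0.2, -0.6]
grip_width: 0.317
```

```bash
python3 st.py
```

```text
t 10.35 pos [ 0.579 -0.175  0.167] yaw z -98.71 J7 -1.538 tau7 0.5405 F [ 0.35   0.175 -0.588] M [-0.034 -0.003 -0.015] w 27.6mm
```

Emit:
play_rows --targets '[{"claw": 1,"linear": [0,0,0],"rotation": [0.03,0,0]},{"claw": 1,"linear": [0,0,0],"rotation": [0.03,0,0]},{"claw": 1,"linear": [0,0,0],"rotation": [0.03,0,0]}]'

```text
time: 10.6
position: [0.5785, -0.175, 0.1675]
tool_rot: [1.425, 1.052, -1.422]
ft_force: [-0.4, -1.1, -0.9]
grip_width: 0.32
```

```bash
python3 st.py
```

```text
t 10.60 pos [ 0.579 -0.175  0.168] yaw z -106.98 J7 -1.679 tau7 0.5438 F [-0.389 -1.1   -0.857] M [0.018 0.035 0.082] w 27.8mm
```

Emit:
play_rows --targets '[{"claw": 1,"linear": [0,0,0],"rotation": [0.03,0,0]},{"claw": 1,"linear": [0,0,0],"rotation": [0.03,0,0]},{"claw": 1,"linear": [0,0,0],"rotation": [0.03,0,0]}]'

```text
time: 10.85
position: [0.5785, -0.175, 0.1676]
tool_rot: [1.527, 0.966, -1.524]
ft_force: [-0.0, -0.0, -1.3]
grip_width: 0.32
```

```bash
python3 st.py
```

```text
t 10.85 pos [ 0.579 -0.175  0.168] yaw z -115.24 J7 -1.820 tau7 0.5487 F [-0.033 -0.05  -1.335] M [0.014 0.082 0.033] w 27.8mm
```

Emit:
play_rows --targets '[{"claw": 1,"linear": [0,0,0],"rotation": [0.03,0,0]},{"claw": 1,"linear": [0,0,0],"rotation": [0.03,0,0]},{"claw": 1,"linear": [0,0,0],"rotation": [0.03,0,0]}]'

```text
time: 11.1
position: [0.5785, -0.1749, 0.1676]
tool_rot: [1.627, 0.871, -1.624]
ft_force: [0.5, 0.6, -0.4]
grip_width: 0.322
```

```bash
python3 st.py
```

```text
t 11.10 pos [ 0.579 -0.175  0.168] yaw z -123.51 J7 -1.962 tau7 0.5526 F [ 0.501  0.609 -0.385] M [ 0.022 -0.016 -0.004] w 28.0mm
```

Emit:
play_rows --targets '[{"claw": 1,"linear": [0,0,0],"rotation": [0.03,0,0]},{"claw": 1,"linear": [0,0,0],"rotation": [0.03,0,0]}]'

```text
time: 11.27
position: [0.5785, -0.1749, 0.1676]
tool_rot: [1.692, 0.804, -1.689]
ft_force: [0.1, -0.9, -1.0]
grip_width: 0.321
```

```bash
python3 st.py
```

```text
t 11.27 pos [ 0.579 -0.175  0.168] yaw z -129.02 J7 -2.056 tau7 0.5551 F [ 0.141 -0.866 -0.957] M [ 0.034 -0.005  0.036] w 28.0mm
```

Emit:
play_rows --targets '[{"claw": 1,"linear": [0,0,0],"rotation": [0.03,0,0]},{"claw": 1,"linear": [0,0,0],"rotation": [0.03,0,0]}]'

```text
time: 11.43
position: [0.5785, -0.1749, 0.1677]
tool_rot: [1.756, 0.733, -1.752]
ft_force: [-0.1, -0.0, -0.5]
grip_width: 0.321
```

```bash
python3 st.py
```

```text
t 11.43 pos [ 0.579 -0.175  0.168] yaw z -134.54 J7 -2.150 tau7 0.5573 F [-0.07  -0.027 -0.52 ] M [ 0.044  0.04  -0.006] w 27.9mm
```

Emit:
play_rows --targets '[{"claw": 1,"linear": [0,0,0],"rotation": [0.03,0,0]},{"claw": 1,"linear": [0,0,0],"rotation": [0.03,0,0]}]'

```text
time: 11.6
position: [0.5785, -0.1749, 0.1677]
tool_rot: [1.818, 0.659, -1.815]
ft_force: [-0.0, 0.0, -0.8]
grip_width: 0.319
```

```bash
python3 st.py
```

```text
t 11.60 pos [ 0.579 -0.175  0.168] yaw z -140.05 J7 -2.244 tau7 0.5588 F [-0.031  0.034 -0.78 ] M [0.082 0.028 0.117] w 27.7mm
```

Emit:
play_rows --targets '[{"claw": 1,"linear": [0,0,0],"rotation": [0.03,0,0]},{"claw": 1,"linear": [0,0,0],"rotation": [0.03,0,0]}]'

```text
time: 11.77
position: [0.5785, -0.1749, 0.1677]
tool_rot: [1.88, 0.581, -1.876]
ft_force: [-0.1, -0.2, -0.9]
grip_width: 0.321
```

```bash
python3 st.py
```

```text
t 11.77 pos [ 0.579 -0.175  0.168] yaw z -145.56 J7 -2.339 tau7 0.5597 F [-0.111 -0.246 -0.945] M [ 0.039 -0.004  0.025] w 27.9mm
```

I've turned about 2.93 rad, and the drag curve has steepened and then flattened, which fits the rubber letting go. I'll stop here, release, lift and reorient, then try the sleeve gently.

Emit:
play_rows --targets '[{"claw": 0,"linear": [0,0,0],"rotation": [0,0,0]},{"claw": 0,"linear": [0,0,0],"rotation": [0,0,0]},{"claw": 0,"linear": [0,0,0],"rotation": [0,0,0]},{"claw": 0,"linear": [-0.5,0,0],"rotation": [0,0,0]},{"claw": 0,"linear": [-0.8,0,0],"rotation": [0,0,0]},{"claw": 0,"linear": [-0.7,0,0],"rotation": [0,0,0]},{"claw": 0,"linear": [0,0,0],"rotation": [-0.079,0,0]},{"claw": 0,"linear": [0,0,0],"rotation": [-0.079,0,0]},{"claw": 0,"linear": [0,0,0],"rotation": [-0.079,0,0]},{"claw": 0,"linear": [0,0,0],"rotation": [-0.079,0,0]}]'

```text
time: 12.6
position: [0.5799, -0.1749, 0.2278]
tool_rot: [1.54, 0.951, -1.531]
ft_force: [0.2, -0.7, -0.7]
grip_width: 0.962
```

Emit:
play_rows --targets '[{"claw": 0,"linear": [0,0,0],"rotation": [-0.079,0,0]},{"claw": 0,"linear": [0,0,0],"rotation": [-0.079,0,0]},{"claw": 0,"linear": [0,0,0],"rotation": [-0.079,0,0]},{"claw": 0,"linear": [0,0,0],"rotation": [-0.079,0,0]},{"claw": 0,"linear": [0,0,0],"rotation": [-0.079,0,0]},{"claw": 0,"linear": [0,0,0],"rotation": [-0.079,0,0]},{"claw": 0,"linear": [0,0,0],"rotation": [-0.079,0,0]},{"claw": 0,"linear": [0,0,0],"rotation": [0,0,0]}]'

```text
time: 13.27
position: [0.5825, -0.1755, 0.2392]
tool_rot: [0.894, 1.362, -0.887]
ft_force: [0.3, -0.4, 0.2]
grip_width: 0.998
```

Run:
```python
from h import *
goto(-68,(.5785,-.1749,.13))
im=get_image('wrist');cv2.imwrite('pics/w5.png',im);a=get_image('side');cv2.imwrite('pics/side5.png',a)
z=cv2.resize(a[155:255,270:370],(400,400),interpolation=cv2.INTER_CUBIC)
cv2.imwrite('pics/c5.png',cv2.hconcat([cv2.resize(im[100:300,150:350],(400,400)),z]))
```

```text
pos [ 0.5825 -0.1755  0.2392] J7 -0.9636307396388561 t 13.2667
rot deg [ 2.1986  0.7056 -0.7791] shares [ 0.0244  0.0078 -0.0087]
shift final axes, shares [ 4.3674 -0.1394 -0.0801] current axes [ 4.3637 -0.1945 -0.1402]
```

View pics/c5.png

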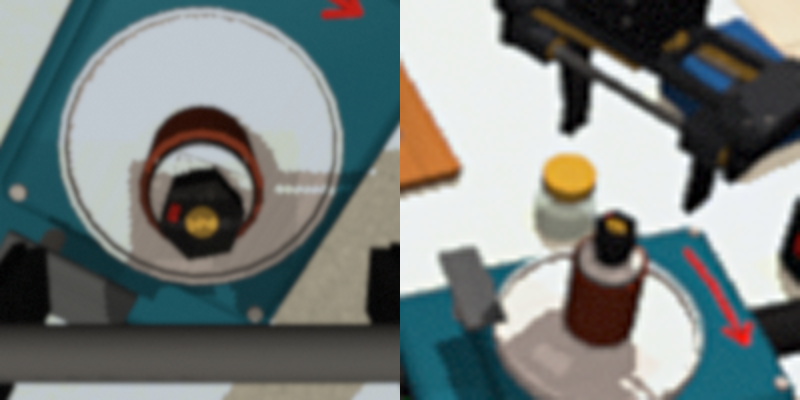

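The wrist crop shows the sleeve unmoved round the knob. The side crop shows the open fingertips at side px (312,187) and (343,207). I'll use those to measure the true fingertip height.

Run:
```python
from h import *
s=get_state();M=R.from_rotvec(s['tool_rot']).as_matrix();p=s['position'];print(p,M[:,0])
from scipy.optimize import least_squares
for uv,sg in(((312.5,187.5),-1),((343,207),1)):
    r=ray('side',uv)
    for h in(.0435,.051): # line of the finger along tool x
        q=p+sg*h*M[:,2]; print(sg,h,'closest on finger line',tri(r,(q,M[:,0]))[0][2]-p[2],tri(r,(q,M[:,0]))[1][0])
```

```text
[ 0.58258339 -0.17556983  0.23909145] [ 0.01760948 -0.00609705 -0.99982635]
-1 0.0435 closest on finger line 0.03202490648693118 0.002116441979680963
-1 0.051 closest on finger line 0.02789157733003539 0.0009529436131868859
1 0.0435 closest on finger line 0.028390939799318116 0.0022922212443432085
1 0.051 closest on finger line 0.03205486240868338 0.0010112502489490142
```

The true fingertips are about 30 mm short of the stated TCP, so I'll aim for TCP z≈0.134 to put the tips 18 mm below the rim.

Emit:
play_rows --targets '[{"claw": 0,"linear": [0,0,0],"rotation": [0.022,0.008,-0.009]},{"claw": 0,"linear": [0.2,-0.14,-0.08],"rotation": [0,0,0]},{"claw": 0,"linear": [0.8,0,0],"rotation": [0,0,0]},{"claw": 0,"linear": [0.8,0,0],"rotation": [0,0,0]},{"claw": 0,"linear": [0.6,0,0],"rotation": [0,0,0]},{"claw": 0,"linear": [0,0,0],"rotation": [0,0,0]}]'

```text
time: 13.87
position: [0.5786, -0.1753, 0.1793]
tool_rot: [0.934, 1.357, -0.932]
ft_force: [-0.9, -0.6, -0.6]
grip_width: 1.001
```

```bash
python3 -c "
from h import *
goto(-68,(.5785,-.1749,.134))"; python3 st.py
```

```text
pos [ 0.5786 -0.1753  0.1793] J7 -1.023837484687813 t 13.8667
rot deg [-0.8911  0.1981 -0.1812] shares [-0.0099  0.0022 -0.002 ]
shift final axes, shares [ 1.8136  0.0034 -0.0158] current axes [ 1.8136 -0.0027 -0.0221]
t 13.87 pos [ 0.579 -0.175  0.179] yaw z -68.89 J7 -1.024 tau7 -0.0166 F [-0.873 -0.622 -0.573] M [-0.07   0.038  0.039] w 87.1mm
```

Emit:
play_rows --targets '[{"claw": 0,"linear": [0.6,0,0],"rotation": [0,0.002,-0.002]},{"claw": 0,"linear": [0.5,0,0],"rotation": [0,0,0]},{"claw": 0,"linear": [0.4,0,0],"rotation": [0,0,0]},{"claw": 0.2,"linear": [0.1,0,0],"rotation": [0,0,0]},{"claw": 0.2,"linear": [0,0,0],"rotation": [0,0,0]}]' --newtons 8

```text
time: 14.28
position: [0.5783, -0.1754, 0.1366]
tool_rot: [0.935, 1.359, -0.935]
ft_force: [0.9, 0.3, 0.3]
grip_width: 0.919
```

```bash
python3 -c "
from h import *
goto(-68,(.5785,-.1749,.134))"; python3 st.py
```

```text
pos [ 0.5783 -0.1754  0.1366] J7 -1.0346693745805315 t 14.2833
rot deg [-1.0146  0.057  -0.0252] shares [-0.0113  0.0006 -0.0003]
shift final axes, shares [ 0.105   0.0147 -0.0173] current axes [ 0.105   0.0143 -0.0177]
t 14.28 pos [ 0.578 -0.175  0.137] yaw z -69.01 J7 -1.035 tau7 -0.0080 F [0.926 0.292 0.293] M [0.04  0.017 0.008] w 79.9mm
```

Emit:
play_rows --targets '[{"claw": 0.3,"linear": [0.05,0,0],"rotation": [0,0,0]},{"claw": 1,"linear": [0,0,0],"rotation": [0,0,0]},{"claw": 1,"linear": [0,0,0],"rotation": [0,0,0]},{"claw": 1,"linear": [0,0,0],"rotation": [0,0,0]},{"claw": 1,"linear": [0,0,0],"rotation": [0,0,0]},{"claw": 1,"linear": [0,0,0],"rotation": [0,0,0]},{"claw": 1,"linear": [0,0,0],"rotation": [0,0,0]},{"claw": 1,"linear": [0,0,0],"rotation": [0,0,0]}]' --newtons 10

```text
time: 14.95
position: [0.5793, -0.1751, 0.1368]
tool_rot: [0.935, 1.358, -0.934]
ft_force: [0.7, 0.1, -1.3]
grip_width: 0.598
```

```bash
python3 st.py
```

```text
t 14.95 pos [ 0.579 -0.175  0.137] yaw z -69.00 J7 -1.035 tau7 0.0016 F [ 0.668  0.061 -1.341] M [ 0.025  0.065 -0.001] w 52.0mm
```

Gripped at 52.0 mm, the sleeve's diameter. Now a gentle trial lift of 1–2 mm.

Emit:
play_rows --targets '[{"claw": 1,"linear": [-0.04,0,0],"rotation": [0,0,0]},{"claw": 1,"linear": [-0.04,0,0],"rotation": [0,0,0]}]'

```text
time: 15.12
position: [0.5791, -0.175, 0.1381]
tool_rot: [0.935, 1.358, -0.934]
ft_force: [1.0, -0.6, -3.7]
grip_width: 0.596
```

```bash
python3 st.py|cut -c1-150
```

```text
t 15.12 pos [ 0.579 -0.175  0.138] yaw z -68.99 J7 -1.035 tau7 -0.0052 F [ 0.983 -0.626 -3.699] M [-0.017 -0.177 -0.014] w 51.9mm
```

Emit:
play_rows --targets '[{"claw": 1,"linear": [-0.03,0,0],"rotation": [0,0,0]}]'

```text
time: 15.2
position: [0.5791, -0.175, 0.1386]
tool_rot: [0.935, 1.358, -0.934]
ft_force: [1.5, -0.0, -4.4]
grip_width: 0.594
```

```bash
python3 -c "
from h import *
s=get_state();print(s['position'][2],s['ft_force'])"
```

```text
0.1386324236736829 [ 1.45040843 -0.03505103 -4.36919109]
```

Emit:
play_rows --targets '[{"claw": 1,"linear": [-0.03,0,0],"rotation": [0,0,0]}]'

```text
time: 15.28
position: [0.5791, -0.1751, 0.1392]
tool_rot: [0.935, 1.359, -0.934]
ft_force: [1.1, 0.3, -3.9]
grip_width: 0.591
```

Emit:
play_rows --targets '[{"claw": 1,"linear": [-0.03,0,0],"rotation": [0,0,0]}]'

```text
time: 15.37
position: [0.5791, -0.175, 0.1398]
tool_rot: [0.935, 1.359, -0.934]
ft_force: [1.1, -1.0, -3.1]
grip_width: 0.597
```

Emit:
play_rows --targets '[{"claw": 1,"linear": [0,0,0],"rotation": [0,0,0]}]'

```text
time: 15.45
position: [0.5791, -0.175, 0.1399]
tool_rot: [0.935, 1.359, -0.934]
ft_force: [-0.2, -0.6, -1.1]
grip_width: 0.596
```

Emit:
play_rows --targets '[{"claw": 1,"linear": [-0.05,0,0],"rotation": [0,0,0]},{"claw": 1,"linear": [-0.05,0,0],"rotation": [0,0,0]}]'

```text
time: 15.62
position: [0.5791, -0.1751, 0.1423]
tool_rot: [0.935, 1.359, -0.934]
ft_force: [1.3, -0.3, -3.6]
grip_width: 0.593
```

Emit:
play_rows --targets '[{"claw": 1,"linear": [-0.05,0,0],"rotation": [0,0,0]},{"claw": 1,"linear": [0,0,0],"rotation": [0,0,0]},{"claw": 1,"linear": [0,0,0],"rotation": [0,0,0]}]'

```text
time: 15.87
position: [0.5791, -0.1751, 0.1441]
tool_rot: [0.935, 1.359, -0.934]
ft_force: [0.2, 0.6, -2.8]
grip_width: 0.596
```

```bash
python3 - <<'E'
from h import *
im=get_image('side');cv2.imwrite('pics/side6.png',im)
a=cv2.imread('pics/side5.png');
for n,i in(('before',a),('now',im)):
    g=i[200:262,300:345].astype(float)
    # bottom edge of sleeve: column profiles on red-dominant mask weight
    m=cv2.inRange(cv2.cvtColor(i,cv2.COLOR_BGR2HSV),(0,90,40),(12,255,140));m[:210]=0;m[260:]=0;m[:,:305]=0;m[:,345:]=0
    ys=[(m[:,c]>0).nonzero()[0] for c in range(312,330,2)]
    print(n,[(y.min(),y.max()) if len(y) else None for y in ys])
    print('  gray col 318:',i[222:256,318].mean(1).round().astype(int).tolist())
E
python3 st.py
```

```text
before [(np.int64(230), np.int64(237)), (np.int64(221), np.int64(239)), (np.int64(224), np.int64(240)), (np.int64(226), np.int64(240)), (np.int64(227), np.int64(241)), (np.int64(227), np.int64(240)), (np.int64(227), np.int64(240)), (np.int64(226), np.int64(239)), (np.int64(225), np.int64(232))]
  gray col 318: [146, 138, 98, 56, 36, 32, 34, 28, 31, 33, 32, 34, 32, 33, 31, 32, 28, 31, 36, 68, 114, 137, 140, 140, 140, 137, 138, 138, 139, 141, 143, 141, 140, 140]
now [(np.int64(229), np.int64(234)), (np.int64(214), np.int64(236)), (np.int64(212), np.int64(238)), (np.int64(225), np.int64(238)), (np.int64(225), np.int64(239)), (np.int64(226), np.int64(239)), (np.int64(226), np.int64(238)), (np.int64(225), np.int64(237)), (np.int64(225), np.int64(232))]
  gray col 318: [138, 118, 76, 37, 28, 31, 29, 28, 34, 33, 29, 30, 33, 36, 33, 31, 26, 62, 118, 138, 129, 134, 139, 139, 140, 140, 139, 138, 141, 142, 143, 143, 142, 139]
t 15.92 pos [ 0.579 -0.175  0.144] yaw z -68.99 J7 -1.033 tau7 -0.0013 F [ 0.601 -0.29  -2.463] M [ 0.041 -0.105 -0.016] w 51.9mm
```

The sleeve has followed the fingers up about 7 mm, its foot edge rising 1.8 px, with under 5 N. So it is free and still aligned. I'll draw it up steadily.

Emit:
play_rows --targets '[{"claw": 1,"linear": [-0.15,0,0],"rotation": [0,0,0]},{"claw": 1,"linear": [-0.15,0,0],"rotation": [0,0,0]},{"claw": 1,"linear": [-0.15,0,0],"rotation": [0,0,0]}]'

```text
time: 16.17
position: [0.579, -0.1751, 0.1555]
tool_rot: [0.935, 1.359, -0.934]
ft_force: [1.0, 0.1, -3.3]
grip_width: 0.592
```

Emit:
play_rows --targets '[{"claw": 1,"linear": [-0.15,0,0],"rotation": [0,0,0]},{"claw": 1,"linear": [-0.15,0,0],"rotation": [0,0,0]},{"claw": 1,"linear": [-0.15,0,0],"rotation": [0,0,0]}]'

```text
time: 16.42
position: [0.579, -0.1751, 0.1685]
tool_rot: [0.935, 1.359, -0.934]
ft_force: [0.0, 0.8, -3.3]
grip_width: 0.594
```

```bash
python3 st.py
```

```text
t 16.42 pos [ 0.579 -0.175  0.169] yaw z -68.99 J7 -1.028 tau7 -0.0115 F [ 0.022  0.801 -3.318] M [-0.057 -0.162 -0.052] w 51.6mm
```

Emit:
play_rows --targets '[{"claw": 1,"linear": [-0.25,0,0],"rotation": [0,0,0]},{"claw": 1,"linear": [-0.25,0,0],"rotation": [0,0,0]},{"claw": 1,"linear": [-0.25,0,0],"rotation": [0,0,0]},{"claw": 1,"linear": [-0.25,0,0],"rotation": [0,0,0]},{"claw": 1,"linear": [-0.25,0,0],"rotation": [0,0,0]}]'

```text
time: 16.83
position: [0.579, -0.1752, 0.2039]
tool_rot: [0.935, 1.358, -0.934]
ft_force: [-0.9, -0.0, -0.8]
grip_width: 0.596
```

Emit:
play_rows --targets '[{"claw": 1,"linear": [-0.3,0,0],"rotation": [0,0,0]},{"claw": 1,"linear": [-0.3,0,0],"rotation": [0,0,0]},{"claw": 1,"linear": [-0.3,0,0],"rotation": [0,0,0]},{"claw": 1,"linear": [-0.3,0,0],"rotation": [0,0,0]},{"claw": 1,"linear": [-0.3,0,0],"rotation": [0,0,0]},{"claw": 1,"linear": [-0.3,0,0],"rotation": [0,0,0]},{"claw": 1,"linear": [-0.3,0,0],"rotation": [0,0,0]},{"claw": 1,"linear": [-0.3,0,0],"rotation": [0,0,0]},{"claw": 1,"linear": [0,0,0],"rotation": [0,0,0]}]' --newtons 15

```text
time: 17.58
position: [0.5801, -0.1755, 0.2751]
tool_rot: [0.936, 1.352, -0.932]
ft_force: [0.9, -0.9, 0.3]
grip_width: 0.591
```

```bash
python3 st.py
python3 - <<'E'
from h import *
a=get_image('side');b=get_image('scene');w=get_image('wrist')
for n,i in(('side',a),('scene',b),('wrist',w)):cv2.imwrite(f'pics/{n}7.png',i)
z=lambda i,x,y,w,h,f:cv2.resize(i[y:y+h,x:x+w],None,fx=f,fy=f,interpolation=cv2.INTER_CUBIC)
cv2.imwrite('pics/c7.png',cv2.hconcat([z(a,260,150,100,100,4),z(cv2.convertScaleAbs(b,alpha=1.5),150,90,100,100,4)]))
goto(-68,(.5424,.1465,.27))
E
```

```text
t 17.58 pos [ 0.58  -0.175  0.275] yaw z -69.02 J7 -1.015 tau7 0.0059 F [ 0.852 -0.929  0.285] M [0.012 0.017 0.02 ] w 51.5mm
pos [ 0.5791 -0.1754  0.2727] J7 -1.014695471889805 t 17.7333
rot deg [-1.0139  0.2303 -0.236 ] shares [-0.0113  0.0026 -0.0026]
shift final axes, shares [  0.1098   3.4607 -12.4876] current axes [  0.0733   3.2388 -12.5472]
```

View pics/c7.png

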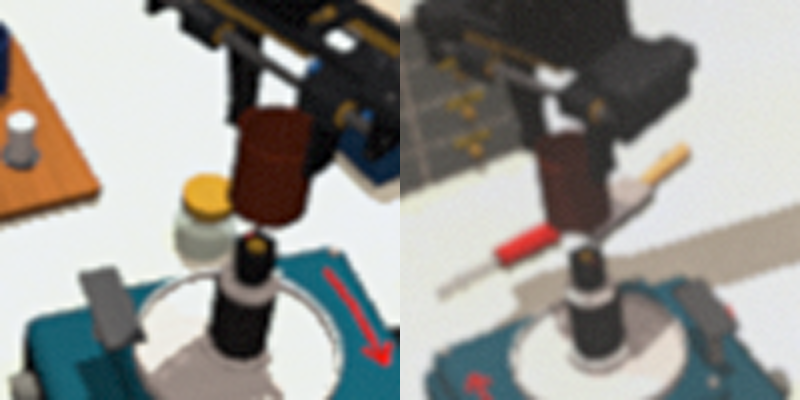

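The sleeve hangs upright in the fingers, clear of drum and knob. Carrying it to the post.

Emit:
play_rows --targets '[{"claw": 1,"linear": [0,0.1,-0.4],"rotation": [0,0,0]},{"claw": 1,"linear": [0,0.2,-0.8],"rotation": [0,0,0]},{"claw": 1,"linear": [0,0.23,-0.9],"rotation": [0,0,0]},{"claw": 1,"linear": [0,0.23,-0.9],"rotation": [0,0,0]},{"claw": 1,"linear": [0,0.23,-0.9],"rotation": [0,0,0]},{"claw": 1,"linear": [0,0.23,-0.9],"rotation": [0,0,0]},{"claw": 1,"linear": [0,0.23,-0.9],"rotation": [0,0,0]},{"claw": 1,"linear": [0,0.23,-0.9],"rotation": [0,0,0]},{"claw": 1,"linear": [0,0.23,-0.9],"rotation": [0,0,0]},{"claw": 1,"linear": [0,0.23,-0.9],"rotation": [0,0,0]}]'

```text
time: 18.57
position: [0.5475, 0.0483, 0.264]
tool_rot: [0.938, 1.363, -0.949]
ft_force: [0.1, -0.2, -1.2]
grip_width: 0.592
```

```bash
python3 -c "
from h import *
goto(-68,(.5424,.1465,.2))"
```

```text
pos [0.5475 0.0483 0.264 ] J7 -1.3982941714550141 t 18.5667
rot deg [-1.5777 -0.1012  0.4959] shares [-0.0175 -0.0011  0.0055]
shift final axes, shares [ 2.5598  1.2838 -3.7178] current axes [ 2.5557  1.2032 -3.7476]
```

Emit:
play_rows --targets '[{"claw": 1,"linear": [0,0.27,-0.8],"rotation": [0,0,0]},{"claw": 1,"linear": [0,0.27,-0.8],"rotation": [0,0,0]},{"claw": 1,"linear": [0,0.27,-0.8],"rotation": [0,0,0]},{"claw": 1,"linear": [0,0.27,-0.7],"rotation": [0,0,0]},{"claw": 1,"linear": [0,0.1,-0.2],"rotation": [0,0,0]},{"claw": 1,"linear": [0,0,0],"rotation": [0,0,0]},{"claw": 1,"linear": [0,0,0],"rotation": [0,0,0]}]'

```text
time: 19.15
position: [0.5379, 0.1519, 0.2604]
tool_rot: [0.925, 1.376, -0.94]
ft_force: [-0.2, 0.2, -0.6]
grip_width: 0.593
```

```bash
python3 -c "
from h import *
goto(-68,(.5424,.1465,.11))"
```

```text
pos [0.5379 0.1519 0.2604] J7 -1.586917354100774 t 19.15
rot deg [-0.6749 -0.3398  0.8736] shares [-0.0075 -0.0038  0.0097]
shift final axes, shares [6.0148 0.0871 0.2676] current axes [6.0111 0.1821 0.3017]
```

Emit:
play_rows --targets '[{"claw": 1,"linear": [0,0.15,0.25],"rotation": [0,-0.004,0.01]},{"claw": 1,"linear": [0.5,0,0],"rotation": [0,0,0]},{"claw": 1,"linear": [0.8,0,0],"rotation": [0,0,0]},{"claw": 1,"linear": [0.8,0,0],"rotation": [0,0,0]},{"claw": 1,"linear": [0.8,0,0],"rotation": [0,0,0]},{"claw": 1,"linear": [0.8,0,0],"rotation": [0,0,0]},{"claw": 1,"linear": [0.6,0,0],"rotation": [0,0,0]},{"claw": 1,"linear": [0.3,0,0],"rotation": [0,0,0]},{"claw": 1,"linear": [0,0,0],"rotation": [0,0,0]}]'

```text
time: 19.9
position: [0.5462, 0.1305, 0.1348]
tool_rot: [0.942, 1.349, -0.949]
ft_force: [-0.2, 0.6, -1.4]
grip_width: 0.593
```

Run:
```python
from h import *
goto(-68,(.5424,.1465,.033))
a=get_image('side');b=get_image('scene')
for n,i in(('side',a),('scene',b)):cv2.imwrite(f'pics/{n}8.png',i)
z=lambda i,x,y,w,h,f:cv2.resize(i[y:y+h,x:x+w],None,fx=f,fy=f,interpolation=cv2.INTER_CUBIC)
cv2.imwrite('pics/c8.png',cv2.hconcat([z(a,215,110,100,100,4),z(cv2.convertScaleAbs(b,alpha=1.5),220,200,100,100,4)]))
```

```text
pos [0.5462 0.1305 0.1348] J7 -1.6072656620366907 t 19.9
rot deg [-1.8781  0.4391 -0.0017] shares [-0.0209  0.0049 -0.    ]
shift final axes, shares [ 4.0724  0.099  -0.6499] current axes [ 4.0673  0.077  -0.6839]
```

View pics/c8.png

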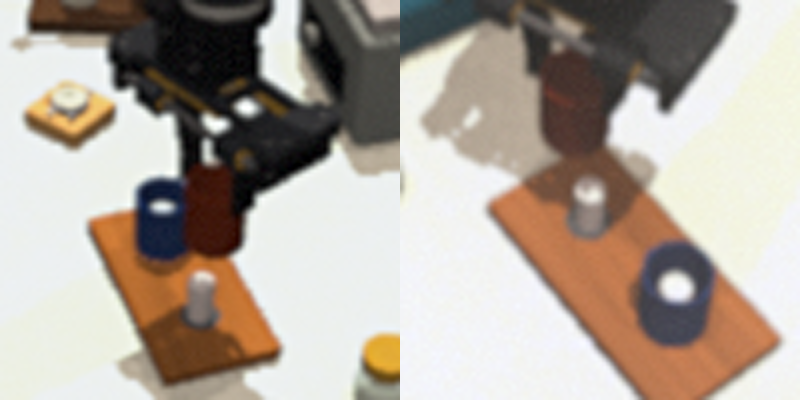

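The sleeve is upright above the stand, off by about 16 mm in y because of lag, and the post is clear. I'll correct and lower in stages.

Emit:
play_rows --targets '[{"claw": 1,"linear": [0,0.05,-0.4],"rotation": [0,0.005,0]},{"claw": 1,"linear": [0.3,0.03,-0.27],"rotation": [0,0,0]},{"claw": 1,"linear": [0.5,0,0],"rotation": [0,0,0]},{"claw": 1,"linear": [0.3,0,0],"rotation": [0,0,0]},{"claw": 1,"linear": [0,0,0],"rotation": [0,0,0]}]'

```text
time: 20.42
position: [0.5465, 0.1509, 0.1113]
tool_rot: [0.953, 1.348, -0.938]
ft_force: [-0.1, 0.1, 0.2]
grip_width: 0.594
```

Run:
```python
from h import *
print('foot at prev',tri(ray('side',(268.25,170)),ray('scene',(263.75,235))))
goto(-68,(.5424,.1465,.033))
```

```text
foot at prev (array([0.54778274, 0.13604369, 0.11158552]), [np.float64(0.0012675807533220524), np.float64(0.00126758075332213)])
pos [0.5465 0.1509 0.1113] J7 -1.6477574582159489 t 20.4167
rot deg [-1.8514  0.0335 -0.6694] shares [-0.0206  0.0004 -0.0074]
shift final axes, shares [ 3.1317 -0.2165  0.1034] current axes [ 3.1291 -0.2497  0.1091]
```

Emit:
play_rows --targets '[{"claw": 1,"linear": [0.1,-0.2,0.1],"rotation": [0,0,-0.007]},{"claw": 1,"linear": [0.3,0,0],"rotation": [0,0,0]},{"claw": 1,"linear": [0.3,0,0],"rotation": [0,0,0]},{"claw": 1,"linear": [0,0,0],"rotation": [0,0,0]}]'

```text
time: 20.75
position: [0.542, 0.1464, 0.0916]
tool_rot: [0.945, 1.356, -0.947]
ft_force: [-0.5, -0.5, -1.5]
grip_width: 0.592
```

Run:
```python
from h import *
goto(-68,(.5424,.1465,.033))
print(get_state()['ft_force'])
```

```text
pos [0.542  0.1464 0.0916] J7 -1.6515270181940305 t 20.75
rot deg [-1.8219  0.0332  0.0667] shares [-0.0202  0.0004  0.0007]
shift final axes, shares [2.3423 0.0156 0.0009] current axes [ 2.3423  0.0184 -0.001 ]
[-0.4593 -0.5216 -1.4733]
```

Position and tilt are right on target. Lowering over the post.

Emit:
play_rows --targets '[{"claw": 1,"linear": [0.3,0,0],"rotation": [0,0,0]},{"claw": 1,"linear": [0.3,0,0],"rotation": [0,0,0]},{"claw": 1,"linear": [0.3,0,0],"rotation": [0,0,0]},{"claw": 1,"linear": [0,0,0],"rotation": [0,0,0]}]'

```text
time: 21.08
position: [0.542, 0.1458, 0.0663]
tool_rot: [0.945, 1.355, -0.948]
ft_force: [-0.1, -0.1, -0.5]
grip_width: 0.596
```

Emit:
play_rows --targets '[{"claw": 1,"linear": [0.25,0,0],"rotation": [0,0,0]},{"claw": 1,"linear": [0.25,0,0],"rotation": [0,0,0]},{"claw": 1,"linear": [0,0,0],"rotation": [0,0,0]}]'

```text
time: 21.33
position: [0.5419, 0.1457, 0.0522]
tool_rot: [0.945, 1.356, -0.948]
ft_force: [0.2, -0.4, 0.2]
grip_width: 0.593
```

Run:
```python
from h import *
goto(-68,(.5424,.1465,.033))
print(get_state()['ft_force'])
```

```text
pos [0.5419 0.1457 0.0522] J7 -1.6737555611311645 t 21.3333
rot deg [-1.8726  0.0244  0.1044] shares [-0.0208  0.0003  0.0012]
shift final axes, shares [ 0.7689  0.0288 -0.0209] current axes [ 0.7688  0.0295 -0.0222]
[ 0.1531 -0.4039  0.2044]
```

Emit:
play_rows --targets '[{"claw": 1,"linear": [0.15,0,0],"rotation": [0,0,0]},{"claw": 1,"linear": [0.15,0,0],"rotation": [0,0,0]},{"claw": 1,"linear": [0.05,0,0],"rotation": [0,0,0]}]'

```text
time: 21.58
position: [0.5423, 0.1459, 0.0429]
tool_rot: [0.946, 1.355, -0.948]
ft_force: [-0.2, 0.5, 0.2]
grip_width: 0.593
```

Emit:
play_rows --targets '[{"claw": 1,"linear": [0.1,0,0],"rotation": [0,0,0]},{"claw": 1,"linear": [0.05,0,0],"rotation": [0,0,0]}]'

```text
time: 21.75
position: [0.5424, 0.146, 0.0388]
tool_rot: [0.946, 1.355, -0.947]
ft_force: [0.1, -0.3, 0.2]
grip_width: 0.599
```

Emit:
play_rows --targets '[{"claw": 1,"linear": [0.05,0,0],"rotation": [0,0,0]},{"claw": 1,"linear": [0.05,0,0],"rotation": [0,0,0]}]'

```text
time: 21.92
position: [0.5426, 0.1461, 0.0363]
tool_rot: [0.946, 1.355, -0.947]
ft_force: [-0.2, 0.6, -0.4]
grip_width: 0.592
```

Emit:
play_rows --targets '[{"claw": 1,"linear": [0.05,0,0],"rotation": [0,0,0]},{"claw": 1,"linear": [0.05,0,0],"rotation": [0,0,0]}]'

```text
time: 22.08
position: [0.5428, 0.1461, 0.0337]
tool_rot: [0.946, 1.355, -0.947]
ft_force: [0.5, -0.0, -0.0]
grip_width: 0.598
```

Emit:
play_rows --targets '[{"claw": 1,"linear": [0.05,0,0],"rotation": [0,0,0]}]'

```text
time: 22.17
position: [0.5429, 0.1462, 0.0326]
tool_rot: [0.946, 1.355, -0.947]
ft_force: [-2.7, -0.4, 10.7]
grip_width: 0.595
```

Emit:
play_rows --targets '[{"claw": 1,"linear": [0.05,0,0],"rotation": [0,0,0]}]'

```text
time: 22.25
position: [0.543, 0.1463, 0.0326]
tool_rot: [0.946, 1.354, -0.947]
ft_force: [-4.3, -1.0, 15.0]
grip_width: 0.593
```

Contact came at TCP z=0.0326, matching the predicted 0.033, so the sleeve is on the stand. Releasing.

Emit:
play_rows --targets '[{"claw": 1,"linear": [-0.02,0,0],"rotation": [0,0,0]},{"claw": 0.3,"linear": [0,0,0],"rotation": [0,0,0]},{"claw": 0.2,"linear": [0,0,0],"rotation": [0,0,0]},{"claw": 0.1,"linear": [0,0,0],"rotation": [0,0,0]},{"claw": 0,"linear": [0,0,0],"rotation": [0,0,0]},{"claw": 0,"linear": [0,0,0],"rotation": [0,0,0]},{"claw": 0,"linear": [0,0,0],"rotation": [0,0,0]}]'

```text
time: 22.83
position: [0.5436, 0.1464, 0.0336]
tool_rot: [0.947, 1.353, -0.946]
ft_force: [-0.3, 1.0, -0.3]
grip_width: 0.948
```

```bash
python3 st.py
```

```text
t 22.83 pos [0.544 0.146 0.034] yaw z -69.87 J7 -1.688 tau7 0.0002 F [-0.293  0.951 -0.267] M [-0.026 -0.033  0.017] w 82.5mm
```

Emit:
play_rows --targets '[{"claw": 0,"linear": [-0.2,0,0],"rotation": [0,0,0]},{"claw": 0,"linear": [-0.4,0,0],"rotation": [0,0,0]},{"claw": 0,"linear": [-0.7,0,0],"rotation": [0,0,0]},{"claw": 0,"linear": [-0.8,0,0],"rotation": [0,0,0]},{"claw": 0,"linear": [-0.8,0,0],"rotation": [0,0,0]},{"claw": 0,"linear": [-0.8,0,0],"rotation": [0,0,0]},{"claw": 0,"linear": [-0.6,0,0],"rotation": [0,0,0]},{"claw": 0,"linear": [0,0,0],"rotation": [0,0,0]},{"claw": 0,"linear": [0,0,0],"rotation": [0,0,0]}]'

```text
time: 23.58
position: [0.543, 0.1471, 0.1506]
tool_rot: [0.946, 1.353, -0.944]
ft_force: [1.2, 0.7, -0.5]
grip_width: 0.997
```

```bash
python3 st.py
python3 - <<'E'
from h import *
a=get_image('side');b=get_image('scene')
z=lambda i,x,y,w,h,f:cv2.resize(i[y:y+h,x:x+w],None,fx=f,fy=f,interpolation=cv2.INTER_CUBIC)
cv2.imwrite('pics/c9.png',cv2.hconcat([z(a,215,110,150,150,2.66),z(cv2.convertScaleAbs(b,alpha=1.5),180,140,150,150,2.66)]))
E
```

```text
t 23.58 pos [0.543 0.147 0.151] yaw z -69.80 J7 -1.625 tau7 0.0098 F [ 1.238  0.737 -0.484] M [-0.002  0.045 -0.02 ] w 86.8mm
```

View pics/c9.png

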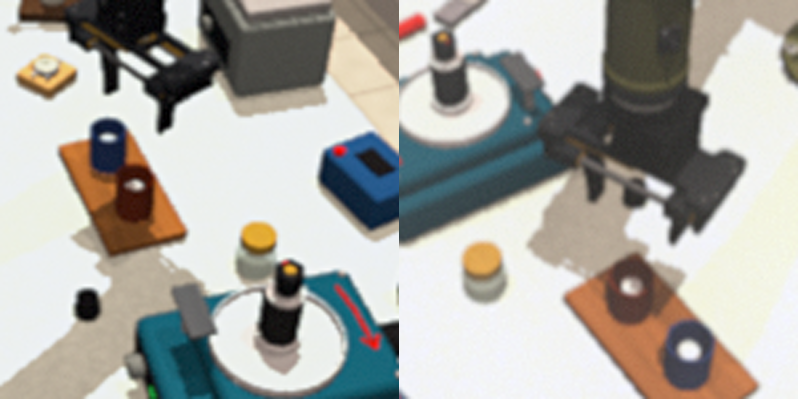

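The worn sleeve stands upright over the post, level with the blue spare. The fingers are clear and nothing else has moved. Handing in.

```bash
python3 -c "
from bench import close_job
print(close_job())"
```

```text
the job is handed in; nothing more can be done
None
```

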